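Put the joiner's mallet away in its ring

ROBOT

A 7-joint arm with a two-finger parallel gripper is mounted at the origin on the work surface. World frame = base frame: x ahead of the robot, y to its left, z up, the work surface at z = 0. Lengths are in m, angles in rad, forces in N, time in s.
With the tool pointing down it reaches from about 0.4 to 0.875 m from the base axis. Payload 6.5 kg.
Tool frame: the origin (TCP) lies between the finger pads; the fingertips stand 14 mm ahead of it and the grasp point (between the pads) lies 5 mm behind it; z points along the fingers, y is the line along which they close (so a half turn about z gives the same grasp; the last joint's range is limited). The gripper opens to 88 mm and grips with 3 to 60 N. Pads are 18 mm wide; open, the fingers measure 123 mm over their backs; the gripper's body (75 mm by 187 mm) begins 45 mm behind the grasp point.
Start: joints at [1.049, 0.536, -0.004, 1.538, 0.003, 1.067, -0.071], TCP at [0.286, -0.584, 0.253] pointing down, gripper open.
Joint ranges: [-2.7, 2.7], [-0.37, 2.16], [-1.27, 1.26], [0.24, 2.4], [-1.31, 4.45], [0.19, 1.91], [-2.76, 2.76]. Speed limits (rad/s): [2.39, 2.39, 3.14, 3.14, 3.14, 3.14, 3.14].

INTERFACE

Orientations are given as [roll, pitch, yaw] about the fixed x, y, z axes, in that order (R = Rz(yaw) Ry(pitch) Rx(roll)).
In Python, from rig import ctrl gives the robot as it stands. Calls block until the motion is done:
- ctrl.move_pose(position, orientation): joint-space move of the TCP to a pose.
- ctrl.move_straight(position, orientation=None, vel=0.15): straight line of the TCP; orientation=None keeps the orientation; vel is the mean speed in m/s.
- ctrl.set_joints(angles): joint-space move.
- ctrl.gripper_to(opening, effort=None): finger opening in m; effort is the grip in N (None keeps the last); returns when the fingers have stopped.
- ctrl.hold(seconds).
- ctrl.inverse_kinematics(position, orientation): joint angles nearest the present ones, or None.
- ctrl.get_state(): the state.
- ctrl.capture(name): name is "side" or "top"; returns a dict with "frame" (420x560x3 uint8, red, green, blue), "vertical_fov" (degrees; the focal length in pixels is half the picture's height over the tangent of half this angle, whatever the lens; pixels are square), "cx", "cy" (the principal point, pixels), "eye" and "rotation" of the camera in the world. Camera axes: x right, y down, z forward; pixel columns grow to the right and rows downward; lengths in m; the calibration is good to about 2 mm. A picture is of the moment at which its call begins. There is no depth.
A pose or a line that the arm cannot do raises ctrl.IKError and nothing moves.
- ctrl.finish_job(): hands the job in; it is judged then, once.
The state is a dict: "t": time; "joint_pos": joint angles; "joint_velocities": joint speeds; "joint_efforts": joint torques, N m; "tool_pos": TCP position; "eef_rot": TCP orientation; "ft_force": force on the tool from outside, world axes, zero at the start; "ft_torque": the same for the moment, N m; "width": finger opening in m; "grasp_force": force on a finger pad.
Only numpy, scipy, OpenCV 4.12 (cv2) and the standard library are available. Lean on these libraries where they do the work, as an engineer would, in place of code of your own. Each camera call takes 0.05 s, during which the arm holds its last target. There are 200 camera calls.

TASK

Put the joiner's mallet from its slanted blue rest away in the red ring of the stand, which is not bolted on quite centrally: feed it handle first down through the ring until the spring clip below holds it with the head still clearly above the ring, and let go there so that it stands by itself. Then press the head down from above until it is fully home, upright and resting on the ring, and move clear. Leave the other things on the bench where they are.

Things in the scene. Friction and masses are not known exactly. Their poses are not given: they have to be found in the camera images.
- mallet: Loose wooden mallet, 0.25-0.48 kg. Brown head 100 x 50 x 64 mm (x, y, z; grip it across y). Pale straight round handle: diameter 27 mm, 105 mm long, butt edge tapered by 3 mm over the last 6 mm. Origin: centre of the head's underside; +z up through the head, handle along -z. It starts leaning in the rest, head up, z 28 degrees from vertical. Held by the top of the head it may shift or swing a little in the fingers.
- mallet_top (a point): Centre of the top face of the mallet's head, 64 mm along +z from the mallet's origin.
- mallet_butt (a point): Centre of the free end of the mallet's handle, 105 mm along -z from the mallet's origin.
- rest: Fixed blue slanted fork on a plywood foot; it carries only the mallet's head. Origin on the bench, 112 mm below the mallet's starting origin. Its x axis points, level, to where the leaning handle points; the head leans to its -x. Highest point about 150 mm. Seen along the mallet's z its fork is 46 mm wide, narrower than the head, so fingers can pass along both y faces of the head.
- ring_top (a point): Nominal centre of the red ring's top, 130 mm over the bench. The ring is bolted on through slots: level and fixed, its true centre up to 9 mm off along each of this point's x and y: find it by eye or touch. Bore 30 mm, outside 52, 14 thick; nothing of the stand is higher. Sprung rollers 35 to 50 mm down squeeze the handle: 5 to 15 N moves it on, and it stays at any depth when let go.
- stand: Fixed stand that carries the ring: plywood foot 130 x 120 mm, 12 mm thick, dark steel post on its +x side; origin on the bench straight below the ring's nominal centre.
- chisel_wide: Bystander: chisel with wooden handle, 212 mm long overall, lying; origin at its underside where the handle meets the blade, x towards the blade.
- chisel_narrow: Bystander: narrower chisel, 212 mm long, lying; origin as for the other chisel.
- tenon_block: Bystander: brown wooden block 150 x 40 x 40 mm (x, y, z), origin at the centre of its underside.
- offcut: Bystander: pale wooden block 70 x 45 x 30 mm (x, y, z), origin at the centre of its underside.
- try_square: Bystander: try square, dark stock 120 mm along x, 18 mm high, steel blade 200 mm along +y; origin at the centre of the stock's underside.
- glue: Bystander: white glue bottle, 56 mm in diameter, 150 mm tall, upright; origin at the centre of its underside.
Things that resemble listed ones, but are neither listed nor needed, are in the scene too. What is shaped like the mallet but black is not meant. Leave any green or orange look-alike of the stand alone.

How it is judged:
By the outcome, as a careful person would: the job done as asked, in the order asked, and still so for the second after the job is handed in, with the robot touching nothing.
It also fails if it takes over 72 s, if anything falls off the work surface, if the arm or the gripper's body presses on something with over 40 N, if the wrist force passes 120 N, or if a joint passes its speed limit or range.

## Working session

There is one attempt and no reset: what is moved stays moved. The work goes in short steps, each a Python script; the robot and the scene stay as the last script left them, time stands still between calls to the robot, and variables do not carry over. Pictures are saved under pics/ and viewed, at most 10 in all, crops included, and the job is handed in when it is done.

```bash
mkdir -p pics; ls
python3 - <<'E'
from rig import ctrl
import cv2,numpy as np
for n in("side","top"):
    c=ctrl.capture(n); print(n,c["vertical_fov"],c["cx"],c["cy"],np.round(c["eye"],3),np.round(c["rotation"],3).tolist(),[k for k in c])
    cv2.imwrite(f"pics/{n}0.png",c["frame"][:,:,::-1])
s=ctrl.get_state();print(s)
E
```

```text
pics
side 46.480266690023335 271.4083253985777 208.29584628869696 [0.167 0.687 0.99 ] [-2.425, 0.001, -2.684] ['frame', 'vertical_fov', 'cx', 'cy', 'eye', 'rotation']
top 51.29507385370462 281.4608342940802 215.24577108614383 [ 0.34  -0.007  1.173] [-2.986, -0.024, -1.59] ['frame', 'vertical_fov', 'cx', 'cy', 'eye', 'rotation']
{'t': 0.1, 'joint_pos': array([ 1.04882099,  0.5370821 , -0.00440471,  1.53871714,  0.00261336,
        1.06730869, -0.07122054]), 'joint_velocities': array([-1.85066344e-03, -1.44738228e-03, -1.56613242e-04, -2.60905807e-03,
        6.28018242e-04, -2.19069033e-05,  2.68818752e-04]), 'joint_efforts': array([ 1.73843935e-03, -5.72087967e+01,  9.93701220e-01, -2.52235454e+01,
       -5.61648002e-02,  1.34438864e-02,  2.15219484e-05]), 'tool_pos': array([ 0.28584924, -0.58320745,  0.25195468]), 'eef_rot': array([-3.14008926e+00,  1.40910535e-04,  4.55803793e-01]), 'ft_force': array([ 0.2942374 , -0.45718586, -0.63087113]), 'ft_torque': array([-0.01634556,  0.00572994,  0.02851059]), 'grasp_force': 0.0, 'width': 0.0882357341003931}
```

View pics/side0.png

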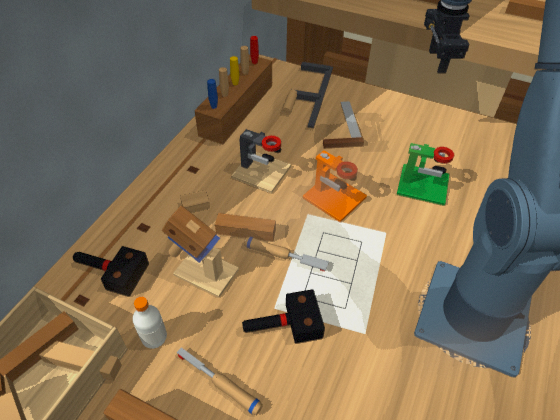

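View pics/top0.png

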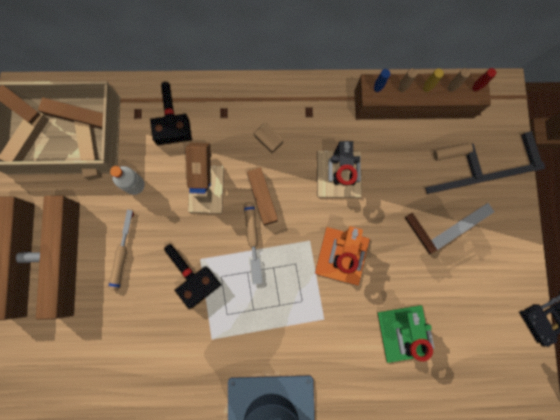

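```bash
cat > h.py <<'E'
import numpy as np,cv2
from scipy.spatial.transform import Rotation as R
def cam(c):
    f=c["frame"].shape[0]/2/np.tan(np.radians(c["vertical_fov"])/2)
    return dict(f=f,c=np.array([c["cx"],c["cy"]]),e=np.array(c["eye"]),R=R.from_euler('xyz',c["rotation"]).as_matrix())
def ray(k,p):
    d=k["R"]@np.r_[(np.array(p)-k["c"])/k["f"],1]; return d/np.linalg.norm(d)
def proj(k,P):
    q=k["R"].T@(np.array(P)-k["e"]); return q[:2]/q[2]*k["f"]+k["c"]
def plane(k,p,z):
    d=ray(k,p); return k["e"]+d*(z-k["e"][2])/d[2]
def tri(k1,p1,k2,p2):
    A=np.zeros((3,3));b=np.zeros(3)
    for k,p in((k1,p1),(k2,p2)):
        d=ray(k,p);M=np.eye(3)-np.outer(d,d);A+=M;b+=M@k["e"]
    X=np.linalg.solve(A,b)
    gap=np.linalg.norm(np.cross(ray(k1,p1),X-k1["e"]))*2
    return X,gap
def crop(im,x,y,w,h,s):
    return cv2.resize(im[y:y+h,x:x+w],None,fx=s,fy=s,interpolation=cv2.INTER_CUBIC)
E
python3 - <<'E'
import pickle
from h import *
from rig import ctrl
for n in("side","top"): pickle.dump(ctrl.capture(n),open(n+".pkl","wb"))
s=cv2.imread("pics/side0.png");t=cv2.imread("pics/top0.png")
a=np.vstack([np.hstack([crop(s,150,195,100,75,4),crop(t,160,135,100,75,4)]),np.hstack([crop(s,215,120,100,75,4),crop(t,300,135,100,75,4)])])
cv2.imwrite("pics/crop1.png",a)
E
```

```text
(no output)
```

View pics/crop1.png

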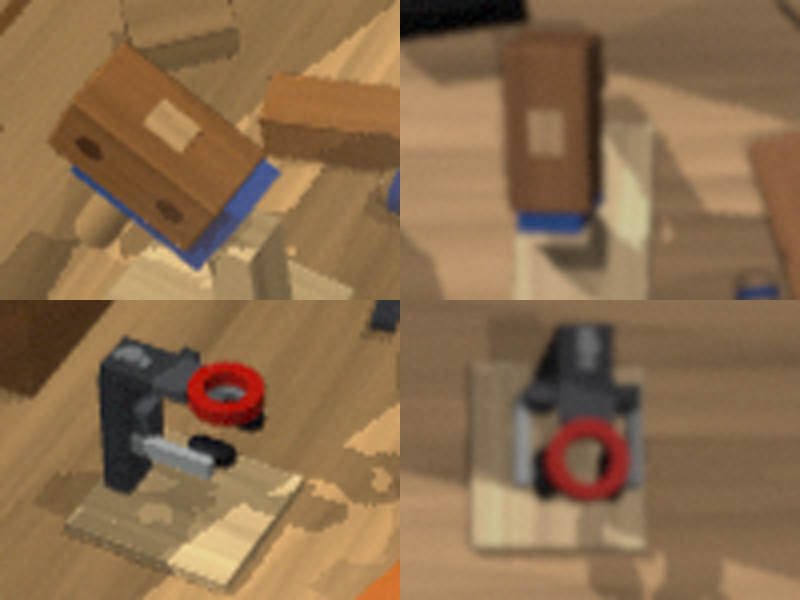

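```bash
cat > m.py <<'E'
from h import *
import pickle
S,T=[pickle.load(open(n+".pkl","rb")) for n in("side","top")]
s,t=cam(S),cam(T)
if __name__=="__main__":
    for n,a,b in(("patch",(173,125),(545,133)),("A",(125,42),(592,38)),("B",(265,158),(585,212)),("C",(217,203),(512,210)),("D",(80,95),(508,38))):
        X,g=tri(s,np.array(a)/4+(149.625,194.625),t,np.array(b)/4+(59.625,134.625)); print(n,X.round(4),round(g,4))
    for nm,x,y,k,I in(("side",250,200,s,S),("top",325,155,t,T)):
        h=cv2.cvtColor(I["frame"],cv2.COLOR_RGB2HSV)[y:y+50,x:x+45]
        m=(((h[...,0]<8)|(h[...,0]>172))&(h[...,1]>150)&(h[...,2]>60)).astype(np.uint8)
    for nm,(x,y),k,I in(("side",(255,130),s,S),("top",(330,160),t,T)):
        h=cv2.cvtColor(I["frame"],cv2.COLOR_RGB2HSV)[y:y+32,x:x+35]
        m=(((h[...,0]<8)|(h[...,0]>172))&(h[...,1]>150)&(h[...,2]>60)).astype(np.uint8)
        cs,hi=cv2.findContours(m,cv2.RETR_CCOMP,cv2.CHAIN_APPROX_NONE)
        for c,q in zip(cs,hi[0]):
            if len(c)>8:
                e=cv2.fitEllipse(c); p=np.array(e[0])+(x,y); print(nm,len(c),"hole" if q[3]>=0 else "outer",p.round(2),np.round(e[1],1),[plane(k,p,z).round(4) for z in(.123,.13)])
E
python3 m.py
```

```text
patch [0.6136 0.1656 0.168 ] 0.0003
A [0.6646 0.1357 0.181 ] 0.0047
B [0.5713 0.1457 0.1404] 0.001
C [0.573  0.1884 0.1487] 0.0026
D [0.6621 0.183  0.188 ] 0.0064
side 51 outer [271.12 142.93] [15.  19.2] [array([ 0.6035, -0.1962,  0.123 ]), array([ 0.6  , -0.189,  0.13 ])]
side 22 hole [271.07 142.64] [ 5.2 10. ] [array([ 0.6042, -0.1972,  0.123 ]), array([ 0.6007, -0.19  ,  0.13  ])]
top 58 outer [346.18 174.68] [19.5 20.4] [array([ 0.6035, -0.1974,  0.123 ]), array([ 0.6017, -0.1961,  0.13  ])]
top 34 hole [346.   174.54] [11.8 12.7] [array([ 0.6038, -0.1969,  0.123 ]), array([ 0.6021, -0.1957,  0.13  ])]
```

Run:
```python
from m import *
from rig import ctrl
o=np.array((59.625,134.625))
for z,a,b in((.012,(652,125),(648,298)),(.012,(471,662-300+0),(471,848-300))): print((plane(t,np.array(b)/4+o,z)-plane(t,np.array(a)/4+o,z)).round(4))
# head mask PCA of blue strip rest in the top
for I,k,(x,y,w,h) in((T,t,(180,180,40,20)),):
    H=cv2.cvtColor(I["frame"],cv2.COLOR_RGB2HSV)[y:y+h,x:x+w]
    m=((H[...,0]>100)&(H[...,0]<130)&(H[...,1]>120)).astype(np.uint8)
    p=np.argwhere(m)[:,::-1].astype(np.float32); r=cv2.minAreaRect(p); print(r,len(p))
# head: long edge lines in side view & top view via brown mask
H=cv2.cvtColor(T["frame"],cv2.COLOR_RGB2HSV)
for y in(148,155,162,169,176,183): print(y,T["frame"][y,182:214].sum(1).tolist())
print("glue",plane(t,(122,175),.15),tri(s,(141,304),t,(116,171)))
top=np.array([.6136,.1656,.168])
for yaw in(-.08,-.08+np.pi):
    Rt=R.from_euler('xyz',[np.pi if yaw<1 else -np.pi,-.489 if yaw<1 else .489,yaw]).as_matrix(); print(Rt.round(2).tolist())
    for d in(.1,-.033): print(yaw,d,ctrl.inverse_kinematics((top-Rt[:,2]*d).tolist(),R.from_matrix(Rt).as_euler('xyz').tolist()))
    print(ctrl.inverse_kinematics([.6037,-.197,.28],[np.pi,0,yaw]))
```

```text
[-0.1196  0.0025  0.    ]
[-0.123  -0.0021  0.    ]
((17.5, 10.5), (15.0, 3.0), 0.0) 46
148 [281, 268, 246, 242, 243, 238, 231, 235, 235, 244, 254, 254, 261, 266, 266, 257, 258, 257, 250, 258, 257, 249, 253, 223, 182, 137, 105, 139, 208, 253, 279, 279]
155 [377, 374, 345, 298, 252, 240, 232, 229, 227, 232, 236, 247, 255, 254, 255, 254, 245, 247, 248, 248, 249, 245, 240, 224, 178, 126, 107, 115, 168, 281, 374, 415]
162 [447, 435, 419, 372, 296, 241, 233, 228, 233, 253, 285, 303, 309, 304, 302, 302, 301, 292, 279, 254, 245, 251, 244, 228, 180, 127, 110, 126, 195, 265, 304, 299]
169 [456, 447, 422, 380, 308, 245, 233, 225, 237, 266, 337, 369, 374, 369, 365, 364, 379, 367, 333, 279, 254, 250, 236, 215, 182, 134, 106, 147, 283, 393, 404, 381]
176 [418, 409, 394, 347, 299, 245, 231, 236, 232, 229, 237, 240, 248, 253, 253, 251, 247, 249, 247, 243, 247, 241, 238, 219, 193, 145, 110, 139, 260, 398, 480, 505]
183 [421, 419, 417, 390, 337, 270, 237, 224, 243, 232, 224, 244, 255, 251, 254, 247, 250, 246, 245, 250, 242, 237, 235, 233, 203, 168, 132, 156, 265, 396, 471, 504]
glue [0.60318239 0.34367466 0.15      ] (array([0.61517311, 0.36144136, 0.14019226]), np.float64(0.0012660207342725049))
[[0.88, -0.08, 0.47], [-0.07, -1.0, -0.04], [0.47, 0.0, -0.88]]
-0.08 0.1 [-1.12917031  0.31258808  0.74689857  2.09383189  0.0808412   0.3877487
 -2.17199734]
-0.08 -0.033 [-0.97594585  0.65199235  0.7103769   2.03069403 -0.84056052  0.21542467
 -1.32432291]
[ 0.27316839  0.48567741 -0.04060818  1.55077016  0.02120615  1.10557564
 -1.4230591 ]
[[-0.88, 0.08, 0.47], [0.07, 1.0, -0.04], [-0.47, -0.0, -0.88]]
3.061592653589793 0.1 [ 0.27421989  0.40583405 -0.94063525  2.02201547  1.03856376  0.72327128
  0.16736932]
3.061592653589793 -0.033 [-0.29222131  0.54186116 -0.18338366  1.9923634   1.09899663  0.36669648
  0.06446229]
[ 0.68625874  0.56901737 -0.65331718  1.52314832  0.36314094  1.17316129
  1.45821598]
```

```bash
cat >> h.py <<'E'
top=np.array([.6136,.1656,.168]); yaw=np.pi-.055
Rt=R.from_euler('xyz',[-np.pi,.489,yaw]); rpy=Rt.as_euler('xyz').tolist(); tz=Rt.as_matrix()[:,2]
def st(c,l=""):
    s=c.get_state(); print(l,"t%.1f"%s["t"],s["tool_pos"].round(4),s["eef_rot"].round(3),"F",s["ft_force"].round(1),"T",s["ft_torque"].round(2),"w%.4f g%.1f"%(s["width"],s["grasp_force"]),flush=True); return s
E
python3 - <<'E'
from h import *
from rig import ctrl
ctrl.move_pose([.45,-.1,.33],[np.pi,0,np.pi-.055]); st(ctrl,"mid")
ctrl.move_pose((top-tz*.08).tolist(),rpy); s=st(ctrl,"app"); print(s["joint_pos"].round(2))
ctrl.move_straight((top+tz*.033).tolist(),vel=.08); s=st(ctrl,"at"); print(s["joint_pos"].round(2))
a=ctrl.capture("side")["frame"];b=ctrl.capture("top")["frame"]
cv2.imwrite("pics/g.png",np.hstack([crop(a,120,150,130,150,3),crop(b,150,100,130,150,3)])[:,:,::-1])
E
```

```text
mid t2.1 [ 0.45   -0.1009  0.3299] [-3.142 -0.     3.084] F [ 0.1 -0.3  0.4] T [ 0.05 -0.15 -0.02] w0.0882 g0.0
app t3.3 [0.5766 0.1659 0.2387] [-3.14   0.489  3.085] F [ 0.5 -0.6 -0.5] T [ 0.07  0.33 -0.04] w0.0880 g0.0
[-0.07  0.33 -0.49  2.04  0.88  0.54  0.3 ]
at t4.8 [0.6292 0.1649 0.1394] [3.141 0.49  3.087] F [-0.1  0.1 -0.5] T [ 0.13  0.28 -0.01] w0.0880 g0.0
[-0.18  0.55 -0.32  1.99  1.19  0.41  0.03]
```

View pics/g.png

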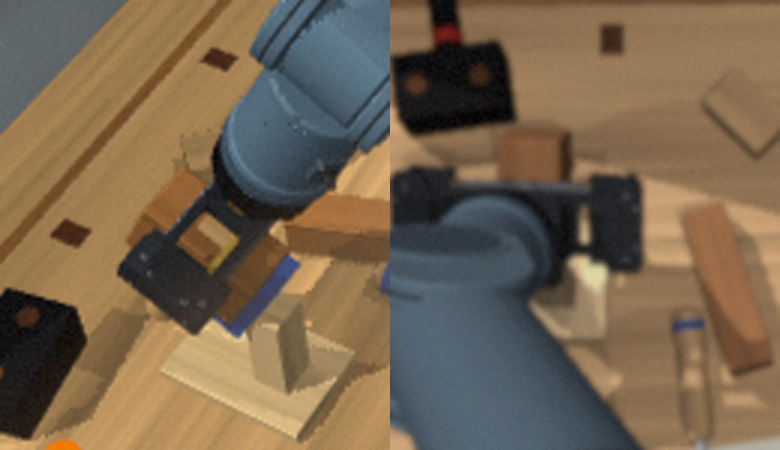

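Run:
```python
from h import *
from rig import ctrl
ctrl.gripper_to(.03,50); s=st(ctrl,"grip")
p=s["tool_pos"]
ctrl.move_straight((p-tz*.17).tolist(),vel=.12); st(ctrl,"out")
ctrl.move_pose([.5,0.02,.32],[np.pi,0,yaw]); st(ctrl,"mid")
ctrl.move_pose([.6037,-.197,.300],[np.pi,0,yaw]); s=st(ctrl,"above"); print(s["joint_pos"].round(2))
ctrl.hold(.3)
a=ctrl.capture("side")["frame"];b=ctrl.capture("top")["frame"]
cv2.imwrite("pics/side_a.png",a[:,:,::-1]);cv2.imwrite("pics/top_a.png",b[:,:,::-1])
cv2.imwrite("pics/a.png",np.hstack([crop(a,200,50,130,150,3),crop(b,280,90,130,150,3)])[:,:,::-1])
```

```text
grip t5.6 [0.6292 0.1652 0.139 ] [3.141 0.489 3.087] F [1.6 1.7 0.6] T [0.29 0.17 0.14] w0.0499 g49.9
out t7.1 [0.5493 0.1693 0.2883] [-3.141  0.488  3.087] F [ 0.2 -0.3 -3.9] T [ 0.09  0.62 -0.02] w0.0493 g49.9
mid t7.9 [0.5    0.0207 0.3195] [-3.141e+00  1.000e-03  3.087e+00] F [-0.1  0.6 -3.2] T [ 0.08 -0.08  0.01] w0.0497 g49.9
above t8.9 [ 0.6039 -0.1938  0.3002] [3.14 0.   3.09] F [-0.5  0.3 -2.7] T [ 0.13 -0.14  0.05] w0.0497 g49.9
[ 0.57  0.51 -0.47  1.51  0.24  1.18  1.57]
```

View pics/a.png

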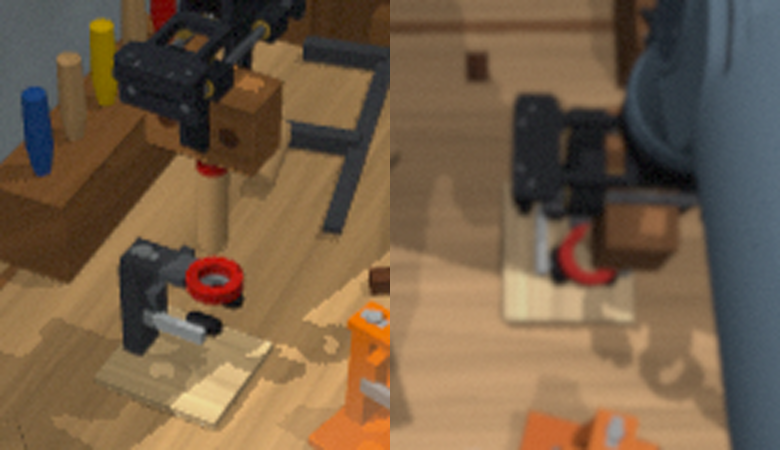

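Run:
```python
from h import *
a=cv2.imread("pics/side_a.png");b=cv2.imread("pics/top_a.png")
cv2.imwrite("pics/a2.png",np.hstack([crop(a,245,65,50,75,8),crop(b,325,115,50,75,8)]))
```

```text
(no output)
```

View pics/a2.png

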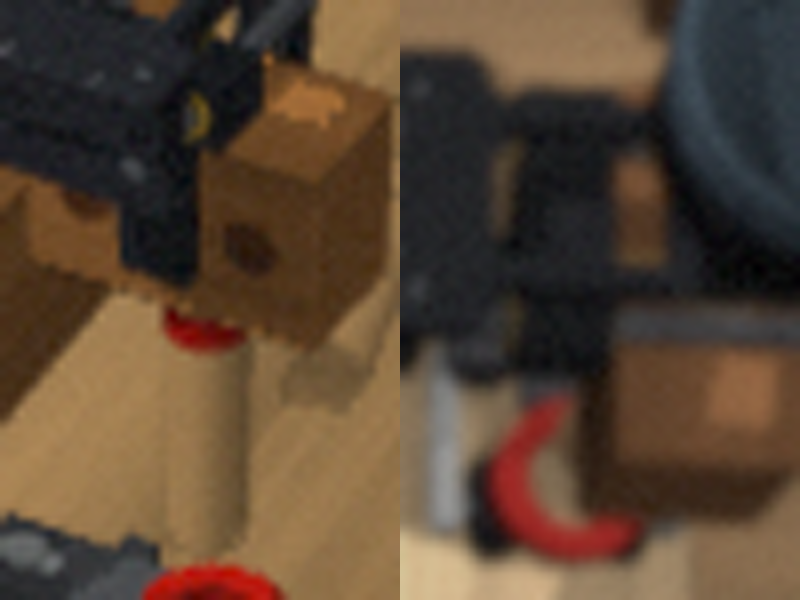

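Run:
```python
from m import *
from rig import ctrl
q=st(ctrl)["tool_pos"]
S8=lambda u,v:np.array((u,v))/8+(244.56,64.56); T8=lambda u,v:np.array((u-400,v))/8+(324.56,114.56)
for n,a,b in(("near+y",(315,182),(615,460)),("near-y",(388,105),(785,470))): 
    X,g=tri(s,S8(*a),t,T8(*b)); print(n,X.round(4),round(g,4))
for u,v in((205.5,350),(204.5,430),(204,510)):
    d=ray(s,S8(u,v)); k=(q[1]-s["e"][1])/d[1]; print("axis",(s["e"]+k*d).round(4))
for z in(.18,.21,.24): print("expected",z,((proj(s,[q[0],q[1],z])-(244.56,64.56))*8).round(1))
print("butt mm exp",((proj(s,[q[0],q[1],.164])-(244.56,64.56))*8).round(1))
```

```text
t9.3 [ 0.6037 -0.1965  0.3003] [-3.141  0.     3.087] F [-0.2  0.6 -2.8] T [ 0.03 -0.12  0.02] w0.0493 g49.9
near+y [ 0.5576 -0.1707  0.3286] 0.0009
near-y [ 0.5541 -0.2129  0.3298] 0.0007
axis [ 0.606  -0.1965  0.2355]
axis [ 0.6065 -0.1965  0.2041]
axis [ 0.6067 -0.1965  0.1714]
expected 0.18 [212.4 491.9]
expected 0.21 [212.3 417.5]
expected 0.24 [212.2 340.3]
butt mm exp [212.4 530.5]
```

Run:
```python
from h import *
from rig import ctrl
o=[np.pi,0,yaw]
xy=np.array([.601,-.197])
ctrl.move_straight([*xy,.275],o,vel=.05); ctrl.hold(.2); s=st(ctrl,"0"); f0=s["ft_force"].copy()
z=.275
while z>.249:
    z-=.003
    ctrl.move_straight([*xy,z],o,vel=.03); s=st(ctrl,"d%.0f"%((.270-z)*1e3)); f=s["ft_force"]-f0
    if f[2]>8: print("stop");break
    if np.hypot(*f[:2])>1.5: xy=xy+np.clip(f[:2]*.00015,-.0006,.0006)
print(xy,z)
a=ctrl.capture("side")["frame"]
cv2.imwrite("pics/i.png",crop(a,230,80,80,90,6)[:,:,::-1])
```

```text
0 t10.1 [ 0.6012 -0.197   0.2754] [-3.141e+00  1.000e-03  3.087e+00] F [ 0.8 -0.1 -3.7] T [ 0.05 -0.13  0.04] w0.0496 g49.9
d-2 t10.4 [ 0.6008 -0.197   0.2717] [ 3.142e+00 -1.000e-03  3.087e+00] F [-0.6 -0.1 -3.7] T [ 0.07 -0.12  0.07] w0.0494 g49.9
d1 t10.6 [ 0.6008 -0.197   0.2687] [ 3.141e+00 -1.000e-03  3.087e+00] F [-0.7  1.1 -3.3] T [ 0.07 -0.16  0.01] w0.0499 g49.9
d4 t10.9 [ 0.6006 -0.1968  0.2657] [ 3.141 -0.     3.087] F [-1.   0.2 -3.1] T [ 0.06 -0.14 -0.04] w0.0491 g49.9
d7 t11.1 [ 0.6004 -0.1967  0.2627] [ 3.141 -0.     3.087] F [ 0.1 -0.1 -2.4] T [ 0.01 -0.15  0.02] w0.0496 g49.9
d10 t11.4 [ 0.6008 -0.1968  0.2599] [3.142e+00 1.000e-03 3.087e+00] F [ 2.  -0.6 -4.4] T [ 0.05 -0.54  0.01] w0.0499 g49.9
d13 t11.6 [ 0.6008 -0.1968  0.2569] [3.142e+00 1.000e-03 3.087e+00] F [ 1.8  0.3 -5. ] T [-0.03 -0.88 -0.01] w0.0495 g49.9
d16 t11.9 [ 0.6008 -0.1968  0.2538] [3.141e+00 1.000e-03 3.087e+00] F [ 3.3 -1.  -5.1] T [ 0.01 -1.02  0.01] w0.0499 g49.9
d19 t12.1 [ 0.6009 -0.1969  0.2507] [ 3.141 -0.     3.087] F [ 2.8 -1.  -5.2] T [-0.07 -0.99  0.01] w0.0496 g49.9
d22 t12.4 [ 0.6011 -0.1971  0.2477] [ 3.142 -0.     3.087] F [ 1.7 -1.2 -3.3] T [ 0.01 -0.88  0.05] w0.0494 g49.9
[ 0.60120987 -0.19704893] 0.248
```

Run:
```python
from h import *
from rig import ctrl
o=[np.pi,0,yaw]
xy=np.array([.6014,-.1971]);z=.248
while z>.205:
    z-=.004
    ctrl.move_straight([*xy,z],o,vel=.03); s=st(ctrl,"d%.0f"%((.270-z)*1e3)); f=s["ft_force"]
    if f[2]>22: print("stop");break
    if np.hypot(*f[:2])>1.5: xy=xy+np.clip(f[:2]*.00012,-.0005,.0005)
print(xy,z)
a=ctrl.capture("side")["frame"];b=ctrl.capture("top")["frame"]
cv2.imwrite("pics/i2.png",np.hstack([crop(a,230,80,80,90,5),crop(b,310,110,80,90,5)])[:,:,::-1])
```

```text
d26 t12.7 [ 0.6012 -0.1971  0.2437] [ 3.142e+00 -1.000e-03  3.087e+00] F [ 1.6  0.  -4. ] T [-0.01 -0.68  0.03] w0.0496 g49.9
d30 t13.0 [ 0.6013 -0.1971  0.2396] [ 3.141e+00 -1.000e-03  3.087e+00] F [ 1.1 -0.4 -4. ] T [-0.03 -0.42  0.02] w0.0500 g49.9
d34 t13.3 [ 0.6014 -0.1971  0.2357] [ 3.142e+00 -1.000e-03  3.087e+00] F [ 0.9  1.  -3.9] T [ 0.1  -0.3   0.01] w0.0496 g49.9
d38 t13.6 [ 0.6014 -0.197   0.2317] [ 3.141e+00 -1.000e-03  3.087e+00] F [-0.5  0.7 -3.6] T [ 0.02 -0.25 -0.02] w0.0498 g49.9
d42 t13.8 [ 0.6014 -0.1971  0.2277] [ 3.141 -0.     3.087] F [ 1.  -0.5 -3.4] T [ 0.09 -0.2   0.05] w0.0497 g49.9
d46 t14.1 [ 0.6017 -0.1971  0.2239] [-3.142  0.     3.087] F [ 0.8  0.2 -3.9] T [ 0.06 -0.49  0.02] w0.0500 g49.9
d50 t14.4 [ 0.6019 -0.197   0.2198] [3.141e+00 1.000e-03 3.087e+00] F [ 2.2  0.3 -3.7] T [ 0.07 -0.81 -0.  ] w0.0497 g49.9
d54 t14.7 [ 0.6021 -0.197   0.2155] [3.141e+00 1.000e-03 3.087e+00] F [ 3.8 -0.  -4.8] T [-0.02 -1.23 -0.01] w0.0495 g49.9
d58 t15.0 [ 0.6023 -0.197   0.2115] [ 3.141 -0.     3.087] F [ 3.3 -0.7 -4.6] T [ 0.   -1.12 -0.04] w0.0496 g49.9
d62 t15.3 [ 0.6025 -0.1971  0.2074] [ 3.141 -0.     3.087] F [ 3.1  0.4 -5. ] T [ 0.03 -1.03 -0.03] w0.0494 g49.9
d66 t15.6 [ 0.6029 -0.197   0.2034] [ 3.141e+00 -1.000e-03  3.087e+00] F [ 2.7  0.5 -5.2] T [ 0.03 -0.98  0.  ] w0.0499 g49.9
[ 0.6034032  -0.19705135] 0.20399999999999996
```

View pics/i2.png

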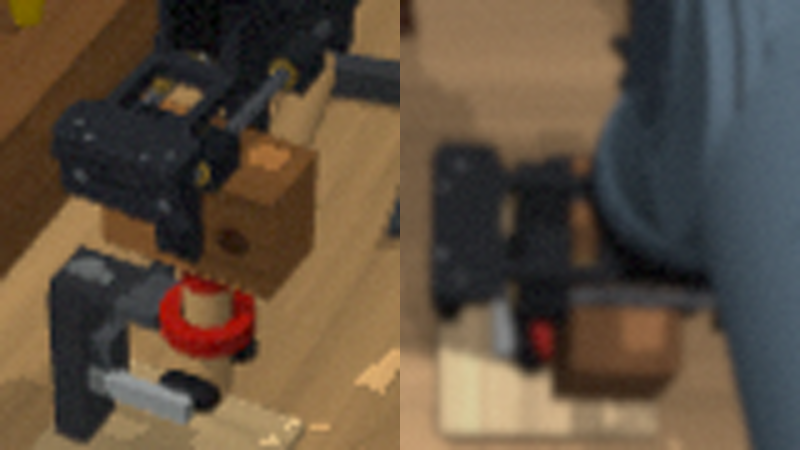

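```bash
python3 - <<'E'
from m import *
from rig import ctrl
for z in(.06,.075,.09,.123,.13,.17): print(z,((proj(s,[.6055,-.197,z])-(230,80))*5).round(0))
for z in(.207,.203,.199): ctrl.move_straight([.6029,-.197,z],vel=.02); st(ctrl,z); ctrl.hold(.3); st(ctrl,z)
E
cp h.py /tmp/
```

```text
0.06 [203. 399.]
0.075 [203. 379.]
0.09 [203. 359.]
0.123 [203. 313.]
0.13 [203. 303.]
0.17 [203. 244.]
0.207 t15.9 [ 0.602  -0.197   0.2068] [-3.142e+00 -2.000e-03  3.086e+00] F [-0.6 -0.3 -5.3] T [ 0.04 -0.05 -0.02] w0.0498 g49.9
0.207 t16.2 [ 0.6022 -0.197   0.2068] [-3.142e+00 -2.000e-03  3.086e+00] F [-2.2 -0.4 -4.6] T [0.09 0.5  0.  ] w0.0498 g49.9
0.203 t16.6 [ 0.6033 -0.197   0.2032] [-3.142e+00  1.000e-03  3.087e+00] F [-0.7  0.1 -1.4] T [ 0.01  0.05 -0.05] w0.0498 g49.9
0.203 t16.9 [ 0.6033 -0.197   0.2032] [-3.142e+00  1.000e-03  3.087e+00] F [-0.5  0.2 -1. ] T [ 0.04 -0.07 -0.02] w0.0498 g49.9
0.199 t17.2 [ 0.6035 -0.1969  0.1989] [3.141e+00 1.000e-03 3.087e+00] F [ 1.8 -0.6 -1.3] T [-0.02 -0.7  -0.02] w0.0492 g49.9
0.199 t17.6 [ 0.6033 -0.1969  0.199 ] [3.141e+00 1.000e-03 3.087e+00] F [ 2.7  0.2 -3.1] T [ 0.04 -1.08  0.03] w0.0495 g49.9
```

Run:
```python
from h import *
from rig import ctrl
ctrl.move_straight([.6042,-.197,.200],vel=.02); ctrl.hold(.2); s=st(ctrl,"pre")
ctrl.gripper_to(.054); st(ctrl,"loose"); ctrl.gripper_to(.088); s=st(ctrl,"open")
p=s["tool_pos"]
ctrl.move_straight([p[0],p[1],.30],vel=.1); st(ctrl,"up"); 
ctrl.move_straight([.50,-.197+.12,.36],vel=.2)
a=ctrl.capture("side")["frame"];b=ctrl.capture("top")["frame"]
cv2.imwrite("pics/side_r.png",a[:,:,::-1]);cv2.imwrite("pics/top_r.png",b[:,:,::-1])
cv2.imwrite("pics/r.png",np.hstack([crop(a,230,80,80,90,5),crop(b,310,110,80,90,5)])[:,:,::-1])
```

```text
pre t18.0 [ 0.6037 -0.197   0.1995] [ 3.141e+00 -1.000e-03  3.087e+00] F [ 1.8 -0.9 -7.3] T [-0.04 -0.63  0.06] w0.0496 g49.9
loose t18.3 [ 0.6044 -0.197   0.2006] [-3.141e+00  1.000e-03  3.087e+00] F [ 0.1 -0.1 -0.1] T [ 0.09 -0.12  0.02] w0.0543 g0.0
open t18.9 [ 0.6042 -0.197   0.2   ] [ 3.142 -0.     3.087] F [-0.1 -0.4 -0.5] T [ 0.08 -0.17 -0.05] w0.0880 g0.0
up t20.1 [ 0.6038 -0.197   0.2992] [ 3.141e+00 -1.000e-03  3.087e+00] F [ 0.8 -0.7  0.8] T [ 0.09 -0.14  0.01] w0.0879 g0.0
```

View pics/r.png

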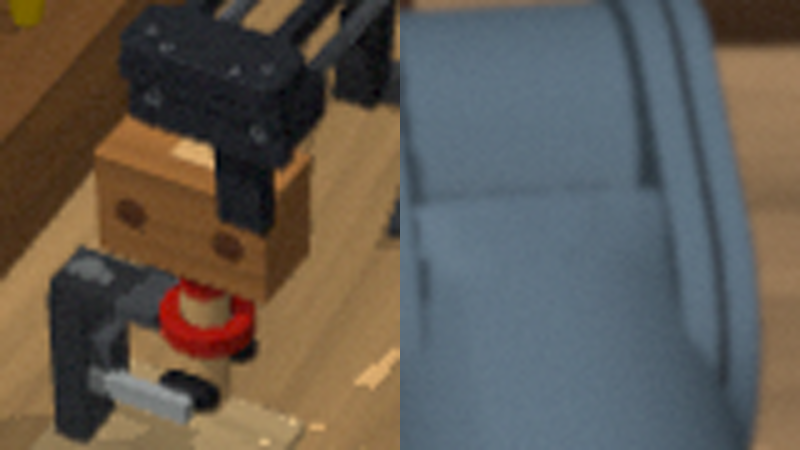

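Run:
```python
from h import *
from rig import ctrl
o=[np.pi,0,yaw]; xy=[.606,-.197]
ctrl.gripper_to(0.0,20)
ctrl.move_straight([*xy,.30],o,vel=.12); ctrl.move_straight([*xy,.25],vel=.06); st(ctrl,"pre")
z=.25
while z>.196:
    z-=.004 if z>.216 else .0015
    ctrl.move_straight([*xy,z],vel=.03); s=st(ctrl,round(z,4))
    if s["ft_force"][2]>35 or (z<.215 and s["ft_force"][2]>25): break
```

```text
pre t25.1 [ 0.6063 -0.197   0.2504] [-3.141e+00  1.000e-03  3.087e+00] F [0.  0.  1.1] T [ 0.03 -0.09 -0.01] w0.0004 g0.0
0.246 t25.3 [ 0.6059 -0.197   0.2459] [ 3.142 -0.     3.087] F [0.2 0.1 0.2] T [ 0.02 -0.15 -0.02] w0.0004 g0.0
0.242 t25.6 [ 0.6058 -0.1969  0.2417] [ 3.141 -0.     3.087] F [ 0.2  0.4 -0. ] T [ 0.01 -0.16 -0.  ] w0.0006 g0.0
0.238 t25.9 [ 0.6057 -0.1969  0.2376] [ 3.141e+00 -1.000e-03  3.087e+00] F [-0.8 -0.2  0.3] T [ 0.06 -0.16  0.03] w0.0007 g0.0
0.234 t26.2 [ 0.6058 -0.1969  0.2336] [ 3.141e+00 -1.000e-03  3.087e+00] F [ 0.1 -0.5  0.1] T [ 0.04 -0.11 -0.06] w0.0006 g0.0
0.23 t26.5 [ 0.6057 -0.197   0.2296] [ 3.141e+00 -1.000e-03  3.087e+00] F [ 0.  -0.   0.3] T [ 0.08 -0.16 -0.  ] w0.0006 g0.0
0.226 t26.8 [ 0.6058 -0.1969  0.2256] [ 3.141e+00 -1.000e-03  3.087e+00] F [-0.7  0.6  0.4] T [ 0.03 -0.18 -0.01] w0.0006 g0.0
0.222 t27.0 [ 0.6058 -0.1969  0.2216] [ 3.141e+00 -1.000e-03  3.087e+00] F [-0.1 -0.2  0.7] T [ 0.06 -0.15 -0.01] w0.0003 g0.0
0.218 t27.3 [ 0.6058 -0.1969  0.2176] [ 3.141e+00 -1.000e-03  3.087e+00] F [ 0.5 -0.7 -0.6] T [ 0.08 -0.09 -0.01] w0.0004 g0.0
0.214 t27.6 [ 0.6058 -0.197   0.2136] [ 3.141e+00 -1.000e-03  3.087e+00] F [-0.2  1.4 -1.3] T [ 0.07 -0.16  0.02] w0.0005 g0.0
0.2125 t27.9 [ 0.6059 -0.197   0.2123] [ 3.142 -0.     3.087] F [ 0.4 -0.7  0.3] T [ 0.1  -0.14  0.03] w0.0000 g0.0
0.211 t28.1 [ 0.6059 -0.1969  0.2108] [ 3.141 -0.     3.087] F [ 0.6 -0.9  0. ] T [ 0.03 -0.17  0.03] w0.0002 g0.0
0.2095 t28.4 [ 0.6059 -0.197   0.2094] [-3.142 -0.     3.087] F [-0.6 -0.2  0.2] T [ 0.01 -0.16  0.05] w-0.0001 g0.1
0.208 t28.6 [ 0.6059 -0.1973  0.209 ] [-3.141 -0.     3.086] F [-3.5  0.5  8.3] T [ 0.05  0.63 -0.01] w0.0004 g4.0
0.2065 t28.9 [ 0.6059 -0.1974  0.2088] [-3.14   0.     3.086] F [-7.4 -0.1 16.9] T [ 0.22  1.49 -0.05] w0.0003 g8.3
0.205 t29.1 [ 0.606  -0.1975  0.2087] [-3.140e+00  1.000e-03  3.086e+00] F [-10.3   2.1  25.8] T [ 0.32  2.36 -0.01] w0.0005 g12.7
```

Run:
```python
from h import *
from rig import ctrl
ctrl.hold(.3)
ctrl.move_straight([.606,-.197,.30],vel=.1)
ctrl.move_straight([.45,-.05,.36],vel=.2); ctrl.move_pose([.42,.25,.36],[np.pi,0,yaw]); st(ctrl)
a=ctrl.capture("side")["frame"];b=ctrl.capture("top")["frame"]
cv2.imwrite("pics/f.png",np.hstack([crop(a,230,80,80,110,5),crop(b,310,110,80,110,5)])[:,:,::-1])
```

```text
t32.9 [0.4209 0.2486 0.3596] [-3.141 -0.     3.084] F [-0.   1.2 -0.2] T [ 0.01 -0.12  0.04] w0.0003 g0.0
```

View pics/f.png

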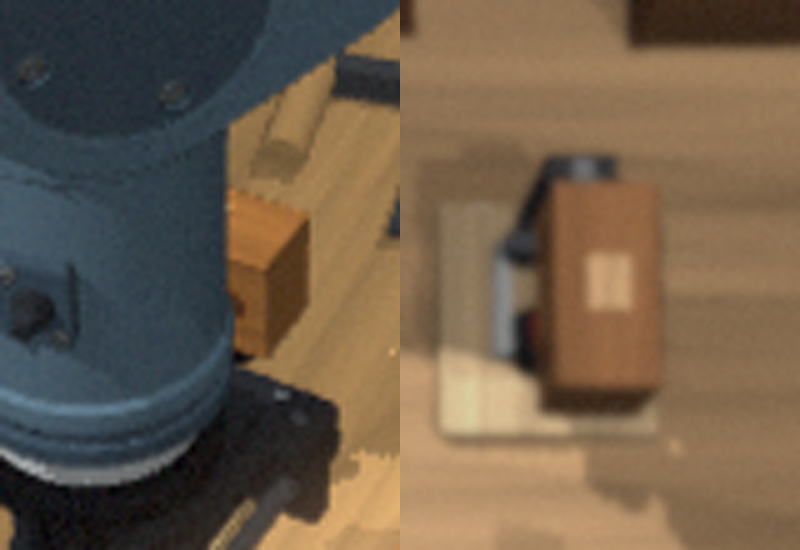

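Run:
```python
from h import *
from rig import ctrl
ctrl.move_pose([.33,-.40,.40],[np.pi,0,2.6]); st(ctrl)
a=ctrl.capture("side")["frame"]
cv2.imwrite("pics/f2.png",np.hstack([crop(a,230,80,80,110,5),cv2.resize(a[30:],(400,550))])[:,:,::-1])
```

```text
t35.4 [ 0.3309 -0.3991  0.3999] [ 3.141 -0.     2.602] F [0.5 0.9 0.1] T [ 0.06 -0.08 -0.03] w0.0004 g0.0
```

View pics/f2.png

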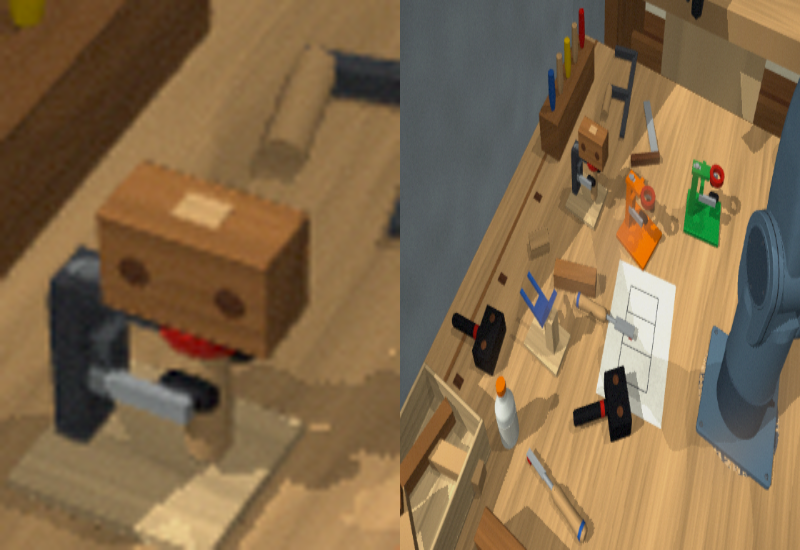

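The head sits level on the red ring and the handle comes out below it. The other things on the bench look undisturbed and the arm is clear.

```bash
python3 -c "
from rig import ctrl
print(ctrl.finish_job())"
```

```text
the job is handed in; nothing more can be done
None
```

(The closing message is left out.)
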